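# Lower the propped printer bed and put the models back

## Robot

A 7-joint arm with a two-finger parallel gripper is mounted at the origin on the work surface. World frame = base frame: x ahead of the robot, y to its left, z up, the work surface at z = 0. Lengths are in mm, angles in rad, forces in N, time in s.
With the tool pointing down it reaches from about 350 to 900 mm from the base axis. Payload 7.2 kg.
Tool frame: the origin (TCP) lies between the finger pads; the fingertips stand 22 mm ahead of it and the grasp point (between the pads) lies 3 mm ahead of it; z points along the fingers, y is the line along which they close (so a half turn about z gives the same grasp; the last joint's range is limited). The gripper opens to 88 mm and grips with 3 to 60 N. Pads are 20 mm wide; open, the fingers measure 115 mm over their backs; the gripper's body (75 mm by 178 mm) begins 61 mm behind the grasp point.
Start: joints at [-1.305, 0.411, -0.013, 1.596, 0.006, 1.134, -0.082], TCP at [204.782, 590.502, 244.653] pointing down, gripper open.
Joint ranges: [-2.95, 2.95], [-0.29, 1.99], [-1.47, 1.44], [0.14, 2.54], [-1.03, 4.17], [0.13, 1.85], [-2.86, 2.86]. Speed limits (rad/s): [2.39, 2.39, 3.01, 3.01, 3.14, 3.14, 3.14].

## Interface

Orientations are given as a 3x3 rotation matrix whose columns are the frame's x, y, z axes.
In Python, from station import robot, viewer gives the robot as it stands.
- The arm moves only by the shell command python3 -m handwheel 'ROWS' [FORCE]. ROWS is JSON, a list of rows, each a list of 5 numbers: the opening, from 0 (shut) to 1 (fully open), then the shift along the tool's x, y, z in cm, then the turn about the tool's z in rad. In form: [[grip, dx, dy, dz, turn], ...]. A call has 1 to 20 rows; each row shifts and turns the commanded pose from where the row before left it, along the tool's axes as they then stand; what a row does not reach is not made up. A row lasts 1/10 s, in which the tool goes at most 50 mm and 8.59 degrees, less where a joint would pass 70% of its speed; a pose out of reach is approached as far as the arm can. A call is refused whole if a number of a shift passes 5 or a number of a turn 0.15, either way. A call with a gripper value outside its range is refused whole. The fingers move at their own pace and stop on an object; FORCE is the grip in N (left out, the last holds). Time passes only in rows, so rows that do not move let the fingers close. It gives the time, the measured TCP pose, the force, the opening and the grip force at its end, in the units of the state.
- robot.state(): the state, without advancing time (a new reading comes with each control period).
- viewer.get_image(name): name is "scene" or "top"; returns the picture (400x640x3 uint8, red, green, blue); there is no depth.
- viewer.get_calibration(name): a dict with "fx", "fy", "cx", "cy" (pixels), "dist_coeffs" ([k1, k2, p1, p2, k3] as OpenCV has them; the pictures are not rectified), "cam_to_world" (4x4, takes a point from camera to world coordinates). Camera axes: x right, y up, looking along -z (the intrinsics and any distortion apply to the point x, -y, -z); pixel columns grow to the right and rows downward; lengths in mm; the calibration is good to about 2 mm. A picture is of the moment at which its call begins. get_calibration takes no time and is no camera call.
- robot.sign_off(): hands the job in; it is judged then, once.
The state is a dict: "time_s": time; "q": joint angles; "joint_vel": joint speeds; "effort": joint torques, N m; "tcp_pos": TCP position; "ee_rot": TCP orientation; "force": force on the tool from outside, world axes, zero at the start; "wrist_torque": the same for the moment, N m; "finger_gap": opening from 0.0 (shut) to 1.0 (fully open); "grasp_force": force on a finger pad.
Only numpy, scipy, OpenCV 4.12 (cv2) and the standard library are available. Lean on these libraries where they do the work, as an engineer would, in place of code of your own. Each camera call takes 0.05 s, during which the arm holds its last target. There are 200 camera calls.

## Task

The 3D printer's bed plate is propped up on an orange wedge, and three printed models stand in the way on their coloured dots. Stand all three models aside on the green mat, then draw the wedge out a little at a time so that the plate sinks gently and does not drop, and lay the wedge flat on the grey plate, lengthwise and centred. Then stand each model upright in the middle of the dot of its own colour again; never tip a model over, and leave the spool, glue stick and scraper alone.

Things in the scene. Friction and masses are not known exactly. Their poses are not given: they have to be found in the camera images.
- rook_mid (a point): red printed chess rook, round, 66 mm tall, foot 44 mm across, shaft 33 mm across from 14 to 44 mm up, head 42 mm across; 60 g, stands upright. This point is its centre, 33 mm above its foot; z is up. At the start it stands on the red dot.
- rocket_mid (a point): blue printed toy rocket with a white band, 68 mm tall, round body 35 mm across from 12 to 46 mm up, pointed nose, four short fins at the foot (50 mm across them); 50 g, stands upright. This point is its centre, 34 mm above its foot; z is up. At the start it stands on the blue dot.
- cup_mid (a point): yellow printed pen cup, empty, open at the top, straight round wall, 60 mm tall, 43 mm across, wall 4 mm; 60 g, stands upright. This point is its centre, 30 mm above its foot; z is up. At the start it stands on the yellow dot.
- wedge_mid (a point): orange wedge 118 mm long, 36 wide, 90 g. Point: mid-length, 17 mm above its underside; x along it to the thin end, z up. Grip block, 34 mm high, from x=-59 to -31 mm (take it across the width at x=-45); then the top slopes to 6 mm at x=+59. At the start it lies on the table, the plate's front edge crossing above this point. It comes out along its -x: 65 mm of travel, drag 5 to 12 N.
- bed_plate (a joint): heavy (1.1 kg) aluminium slab with black gridded top, 190 x 200 x 8 mm, hinged at the edge far from the wedge's thick end, front edge resting on the wedge. Value: hinge angle (rad); 0 = flat on its frame (top 18 mm above the table), about 0.076 at the start (front edge 15 mm higher). It sinks by its weight as the wedge is drawn and is flat after about 47 mm.
- dot_red: flat red disc on the table, 70 mm across, no height to speak of: the rook's place. Origin at its centre on the table.
- dot_blue: flat blue disc on the table, 70 mm across, no height to speak of: the rocket's place. Origin at its centre on the table.
- dot_yellow: flat yellow disc on the table, 70 mm across, no height to speak of: the cup's place. Origin at its centre on the table. The three dots lie in a row about 85 mm apart, across the wedge's way, about 125 mm from the plate's front edge.
- side_mat: green cutting mat with white grid, fixed, 240 mm along its x, 115 mm along its y, 3 mm thick: the side area with room for the three models in a row 75 mm apart along x. Origin at the centre of its underside, on the table.
- wedge_plate: grey plate with a white wedge-sized field, fixed, 150 mm along its x, 64 mm along its y, 3 mm thick: the wedge's place, lying along the plate's x, either way round. Origin at the centre of its underside, on the table.
Not all that is in view belongs to the job. Of the things that look like the part that bears wedge_mid, take the one that is farthest from the robot's base at the start. There is more than one size of the part that bears cup_mid; the job needs the smaller.

How it is judged (in metres and radians):
On the way, in this order (a step that is already met when the one before it is completed fails the run):
1. all three models stand on the green mat (x of rook_mid in the frame of side_mat between -0.12 and 0.12 m and y of rook_mid in the frame of side_mat between -0.0575 and 0.0575 m and height (world z) of rook_mid below 0.042 m and angle between each of rook_mid, rocket_mid, cup_mid's own z axis and vertical below 0.15 rad and x of rocket_mid in the frame of side_mat between -0.12 and 0.12 m and y of rocket_mid in the frame of side_mat between -0.0575 and 0.0575 m and height (world z) of rocket_mid below 0.043 m and x of cup_mid in the frame of side_mat between -0.12 and 0.12 m and y of cup_mid in the frame of side_mat between -0.0575 and 0.0575 m and height (world z) of cup_mid below 0.039 m), for 0.2 s.
2. the wedge is drawn out and the bed plate lies flat, the models still on the mat (all of step 1 and value of joint bed_plate below 0.012 rad), for 0.2 s.
3. the wedge lies on the grey plate, lengthwise and centred (all of step 2 and x of wedge_mid in the frame of wedge_plate between -0.016 and 0.016 m and y of wedge_mid in the frame of wedge_plate between -0.013 and 0.013 m and angle between the x axis of wedge_mid and the x axis of wedge_plate, either way round below 0.2 rad and angle between wedge_mid's own z axis and vertical below 0.1 rad and height (world z) of wedge_mid below 0.026 m), for 0.2 s.
At the end, for the whole second after the job is handed in: Each model upright (0.12 rad), centre within 13 mm of its own colour dot's centre; wedge flat on the grey plate, within 16 mm along, 13 mm across and 0.2 rad of centred and lengthwise; bed plate flat (under 0.012 rad); all at rest (horizontal distance between rook_mid and dot_red below 0.013 m and height (world z) of rook_mid below 0.039 m and angle between each of rook_mid, rocket_mid, cup_mid's own z axis and vertical below 0.12 rad and horizontal distance between rocket_mid and dot_blue below 0.013 m and height (world z) of rocket_mid below 0.04 m and horizontal distance between cup_mid and dot_yellow below 0.013 m and height (world z) of cup_mid below 0.036 m and x of wedge_mid in the frame of wedge_plate between -0.016 and 0.016 m and y of wedge_mid in the frame of wedge_plate between -0.013 and 0.013 m and angle between the x axis of wedge_mid and the x axis of wedge_plate, either way round below 0.2 rad and angle between wedge_mid's own z axis and vertical below 0.1 rad and height (world z) of wedge_mid below 0.026 m and value of joint bed_plate below 0.012 rad and linear speed of each of rook, rocket, cup, wedge below 0.02 m/s); the robot touches nothing.
It fails at once if the bed plate drops instead of sinking (faster than 1 rad/s) (velocity of joint bed_plate below -1 rad/s).
It fails at once if a model is tipped over (angle between any of rook_mid, rocket_mid, cup_mid's own z axis and vertical above 0.7 rad).
It fails at once if the spool, glue stick or scraper is disturbed (moved over 30 mm) (distance of any of spool, glue, scraper from where it was at the start of the episode above 0.03 m).
It also fails if it takes over 147 s, if anything falls off the work surface, if the arm or the gripper's body presses on something with over 40 N, if the wrist force passes 120 N, or if a joint passes its speed limit or range.

## Working session

There is one attempt and no reset: what is moved stays moved. The work goes in short steps, Python scripts to look and compute and a shell command to move; the robot and the scene stay as the last step left them, time stands still between calls to the robot, and variables do not carry over. Pictures are saved under pics/ and viewed, at most 14 in all, crops included, and the job is handed in when it is done.

```bash
mkdir -p pics
python3 - <<'E'
from station import robot, viewer
import cv2, numpy as np, json
s=robot.state(); print(s['time_s'],s['tcp_pos'],np.round(s['ee_rot'],3).tolist(),s['finger_gap'])
for n in('scene','top'):
    im=viewer.get_image(n); cv2.imwrite(f'pics/{n}0.png',im[:,:,::-1])
    c=viewer.get_calibration(n); print(n,c['fx'],c['cx'],c['cy'],c['dist_coeffs'],np.round(c['cam_to_world'],3).tolist())
E
```

```text
0.0 [204.63323051 590.0478688  243.81881808] [[-0.945, 0.328, -0.0], [0.328, 0.945, -0.002], [-0.0, -0.002, -1.0]] 1.0035732370430082
scene 451.80898473784123 321.2837232810644 196.43559701221238 [-0.00200129  0.          0.          0.          0.        ] [[-0.327, -0.588, 0.74, 1409.274], [0.945, -0.212, 0.248, 330.241], [0.011, 0.78, 0.626, 782.044], [0.0, 0.0, 0.0, 1.0]]
top 384.3896224648393 318.6194635798245 203.9841582783611 [-0.07516686  0.          0.          0.          0.        ] [[-0.015, 0.993, -0.116, 463.141], [-1.0, -0.016, -0.007, 30.006], [-0.009, 0.116, 0.993, 991.639], [0.0, 0.0, 0.0, 1.0]]
```

View pics/scene0.png

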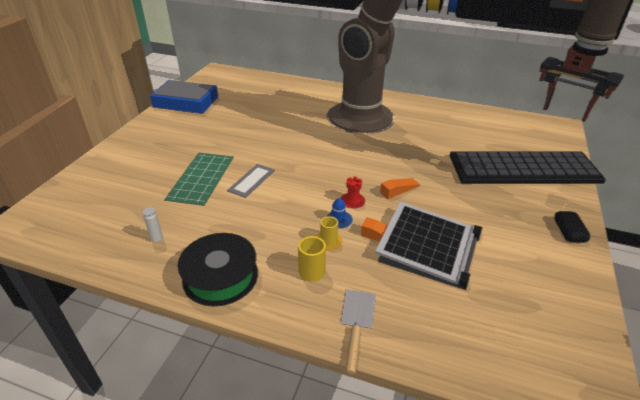

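View pics/top0.png

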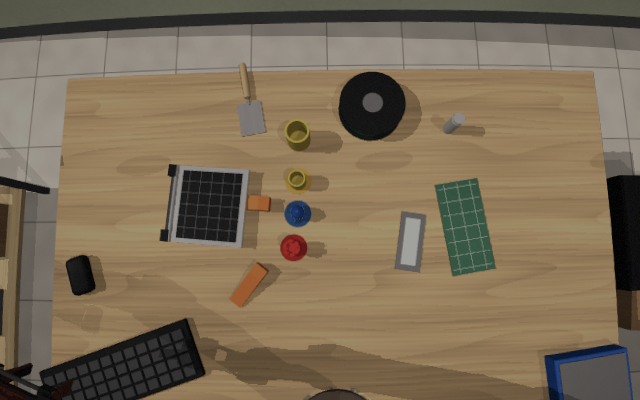

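The top view has two orange wedges: one under the plate at (259,203), one loose at (249,285). The one under the plate is farther from the base and is the one meant. There are two yellow cups: small at (297,180) on the yellow dot, large at (297,135). The smaller one is meant. I'll confirm both in a crop.

```bash
cat > h.py <<'E'
import cv2, numpy as np
from station import robot, viewer
def cast(n,uv,z):
    c=viewer.get_calibration(n); K=np.array([[c['fx'],0,c['cx']],[0,c['fy'],c['cy']],[0,0,1]])
    p=cv2.undistortPoints(np.float64(uv).reshape(-1,1,2),K,np.float64(c['dist_coeffs'])).reshape(-1,2)
    T=np.array(c['cam_to_world']); d=np.c_[p[:,0],-p[:,1],-np.ones(len(p))]@T[:3,:3].T; o=T[:3,3]
    return (o+d*((z-o[2])/d[:,2])[:,None])[:,:2]
H={'red':[(0,8),(172,180)],'orange':[(9,17)],'yellow':[(21,33)],'green':[(60,90)],'blue':[(100,125)]}
def blobs(im,col,smin=120,vmin=50,amin=60):
    h=cv2.cvtColor(im,cv2.COLOR_RGB2HSV); m=np.zeros(im.shape[:2],np.uint8)
    for a,b in H[col]: m|=cv2.inRange(h,(a,smin,vmin),(b,255,255))
    cs,_=cv2.findContours(m,cv2.RETR_EXTERNAL,cv2.CHAIN_APPROX_NONE)
    return [c for c in cs if cv2.contourArea(c)>amin]
def rect(n,c,z):
    """centre, size, long axis angle (world, rad) of a contour cast on plane z"""
    (p,s,a)=cv2.minAreaRect(np.float32(cast(n,c,z))); b=cv2.boxPoints((p,s,a))
    e=max(b[1]-b[0],b[2]-b[1],key=np.linalg.norm); return np.round(p,1),np.round(s,1),round(float(np.arctan2(e[1],e[0])%np.pi),3)
E
python3 - <<'E'
from h import *
im=cv2.imread('pics/top0.png')[:,:,::-1]
for col,z in [('red',0),('orange',30),('yellow',0),('green',3),('blue',0)]:
    for c in blobs(im,col,smin=90 if col=='green' else 150):
        print(col,np.round(c.mean((0,1))),cv2.contourArea(c),*rect('top',c,z))
h=cv2.cvtColor(im[205:280,390:432],cv2.COLOR_RGB2GRAY)
m=(h>150).astype(np.uint8); cs,_=cv2.findContours(m,0,1); c=max(cs,key=cv2.contourArea)+np.array([390,205]); print('white',*rect('top',c,3))
cv2.imwrite('pics/c1.png',cv2.resize(im[110:310,150:350,::-1],(600,600),interpolation=cv2.INTER_CUBIC))
E
```

```text
red [293. 247.] 523.5 [467.9 104.3] [66.9 63.9] 1.558
orange [249. 285.] 637.0 [377.5 213.1] [ 36.9 114.6] 2.486
orange [258. 203.] 304.5 [580.7 189.2] [60.3 36.8] 1.484
yellow [297. 182.] 321.0 [641.6  90.4] [58.7 65.4] 2.895
yellow [298. 136.] 503.0 [765.2  90.4] [61.5 82.7] 3.13
green [474. 269.] 61.5 [ 404.1 -358.9] [10.  64.1] 1.714
green [465. 260.] 110.0 [ 426.9 -338. ] [29.4 29.9] 1.725
green [478. 258.] 110.5 [ 431.9 -371.5] [29.4 29.8] 1.708
green [490. 260.] 80.0 [ 428.2 -402.4] [45.7 17.8] 0.149
green [453. 260.] 155.5 [ 431.9 -306.2] [79.7 18.9] 0.168
green [462. 247.] 102.5 [ 461.2 -332.2] [27.1 30.1] 1.741
green [476. 244.] 99.5 [ 467.1 -366.6] [29.1 27.7] 0.171
green [449. 236.] 64.0 [ 490.2 -296.9] [29.4 18.6] 0.151
green [460. 234.] 110.0 [ 494.7 -326.9] [29.2 29.7] 1.713
green [473. 232.] 102.5 [ 499.9 -361.7] [29.6 28.3] 0.147
green [457. 221.] 106.5 [ 529.6 -321.1] [28.9 29.7] 1.716
green [470. 218.] 105.5 [ 534.8 -356.9] [29.  29.5] 1.747
green [484. 230.] 183.5 [ 504.8 -389.8] [98.7 18.1] 0.161
green [454. 207.] 104.0 [ 564.8 -315.7] [28.7 29.3] 1.717
green [467. 205.] 106.0 [ 569.9 -351.5] [29.2 29.5] 1.714
green [443. 209.] 183.0 [ 560.4 -288.2] [100.   18.3] 0.147
green [451. 194.] 102.5 [ 599.5 -310.6] [29.3 29.4] 1.72
green [465. 192.] 103.0 [ 605.  -346.1] [29.  29.7] 1.718
blue [592. 366.] 976.5 [ 112.9 -659.7] [152.2 233. ] 1.665
blue [297. 213.] 457.5 [556.   92.6] [64.5 62.3] 0.773
white [ 479.  -196.9] [ 35. 117.] 2.982
```

View pics/c1.png

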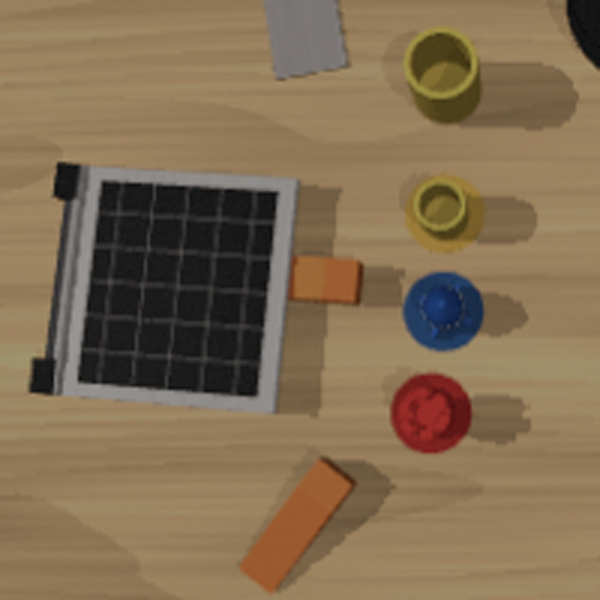

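The crop shows the propped wedge's grip block at crop (325,280) poking out from under the plate, and the small cup at crop (440,206) on the yellow dot. The rook's top is at (428,411) and the rocket's nose at (443,303).

```bash
cat >> h.py <<'E'
def go(x,y,z,ang,turned=True):
    """remaining turn (rad) to put tool y at world angle ang, and cm shifts in tool axes after that turn"""
    s=robot.state(); R=np.array(s['ee_rot']); cur=np.arctan2(R[1,1],R[0,1])
    t=-((ang-cur+np.pi)%(2*np.pi)-np.pi); ty=np.array([np.cos(ang),np.sin(ang)]); tx=np.array([-ty[1],ty[0]])
    d=np.array([x,y,z])-s['tcp_pos']; tx*=np.sign(tx@np.array([np.sin(ang)*-1,np.cos(ang)]))
    # z down: x = y cross z
    tx=np.array([-ty[1],ty[0]])
    print('turn',round(t,3),'cm',np.round([tx@d[:2]/10,ty@d[:2]/10,-d[2]/10],2),'t',round(s['time_s'],1),'tilt',np.round(R[:2,2],3))
E
python3 - <<'E'
import re
t=open('h.py').read(); t=t.replace("; tx*=np.sign(tx@np.array([np.sin(ang)*-1,np.cos(ang)]))","").replace(";  tx=np.array([-ty[1],ty[0]])\n","\n").replace("    # z down: x = y cross z\n    tx=np.array([-ty[1],ty[0]])\n","")
open('h.py','w').write(t)
E
python3 - <<'E'
from h import *
p=lambda u,v:(150+u/3-.33,110+v/3-.33)
for n,c,z in [('rook',(428,411),66),('rocket',(443,303),68),('cup',(440,206),60)]: print(n,cast('top',[p(*c)],z).round(1))
# wedge visible: block rear top corners
print('wedge rear top',cast('top',[p(360,261),p(358,302)],34).round(1),'plate front',cast('top',[p(297,180),p(275,412)],30).round(1))
im=cv2.imread('pics/top0.png')[:,:,::-1]
h=cv2.cvtColor(im,cv2.COLOR_RGB2HSV); m=cv2.inRange(h,(55,40,40),(95,255,255)); m=cv2.morphologyEx(m,cv2.MORPH_CLOSE,np.ones((7,7)))
m[:,:430]=0;m[:,500:]=0
cs,_=cv2.findContours(m,0,1); print('mat',*rect('top',max(cs,key=cv2.contourArea),3))
s=robot.state();R=s['ee_rot'];print('xaxis',np.round(R[:,0],3),'yaxis',np.round(R[:,1],3))
go(467.9,104,150,1.485)
E
```

```text
rook [[469.5 100.9]]
rocket [[555.8  88. ]]
cup [[636.6  90.3]]
wedge rear top [[595.7 159.7]
 [561.2 161.3]] plate front [[666.9 214.2]
 [470.5 231.5]]
mat [ 515.5 -341.1] [237.5 114.1] 0.149
xaxis [-0.945  0.328 -0.   ] yaxis [ 0.328  0.945 -0.001]
turn -0.248 cm [-30.39 -46.18   9.39] t 0.1 tilt [-0.    -0.001]
```

```bash
python3 -m handwheel '[[1,0,0,0,-0.124],[1,0,0,0,-0.124],[1,-1.9,-2.89,0.3,0],[1,-1.9,-2.89,0.3,0],[1,-1.9,-2.89,0.3,0],[1,-1.9,-2.89,0.3,0],[1,-1.9,-2.89,0.3,0],[1,-1.9,-2.89,0.3,0],[1,-1.9,-2.89,0.3,0],[1,-1.9,-2.89,0.3,0],[1,-1.9,-2.89,0.3,0],[1,-1.9,-2.89,0.3,0],[1,-1.9,-2.89,0.3,0],[1,-1.9,-2.89,0.3,0],[1,-1.9,-2.89,0.3,0],[1,-1.9,-2.89,0.3,0],[1,-1.9,-2.89,0.3,0],[1,-1.9,-2.89,0.3,0]]' 15; python3 -c "
from h import *
go(468.5,102.5,37,1.485)"
```

```text
time_s: 1.9
tcp_pos: [468.3, 102.4, 196.4]
ee_rot: [[-0.996, 0.086, -0.0], [0.086, 0.996, 0.0], [0.0, -0.0, -1.0]]
force: [-0.5, 0.4, 0.1]
finger_gap: 1.001
grasp_force: 0.0
turn 0.0 cm [-1.000e-02  1.000e-02  1.594e+01] t 1.9 tilt [-0.  0.]
```

```bash
python3 -m handwheel '[[1,0,0,2.5,0],[1,0,0,2.5,0],[1,0,0,2.5,0],[1,0,0,2.5,0],[1,0,0,2.5,0],[1,0,0,1.5,0],[1,0,0,1.0,0],[1,0,0,0.9,0],[1,0,0,0,0],[0,0,0,0,0],[0,0,0,0,0],[0,0,0,0,0],[0,0,0,0,0],[0,0,0,0,0],[0,0,0,0,0],[0,0,0,0,0],[0,0,0,0,0],[0,0,0,0,0]]' 15
```

```text
time_s: 3.7
tcp_pos: [468.2, 103.8, 37.7]
ee_rot: [[-0.996, 0.086, 0.0], [0.086, 0.996, 0.0], [-0.0, 0.0, -1.0]]
force: [-0.4, -0.0, 2.5]
finger_gap: 0.468
grasp_force: 15.0
```

```bash
python3 -m handwheel '[[0,0,0,-1,0],[0,0,0,-2,0],[0,0,0,-2.5,0],[0,0,0,-2.5,0],[0,0,0,-1.5,0],[0,0,0,0,0]]'; python3 -c "
from h import *
go(441,-352,41,1.485)"
```

```text
time_s: 4.3
tcp_pos: [469.2, 104.0, 135.0]
ee_rot: [[-0.996, 0.086, 0.004], [0.086, 0.996, 0.002], [-0.004, 0.002, -1.0]]
force: [0.7, 0.6, -0.4]
finger_gap: 0.472
grasp_force: 15.0
turn -0.0 cm [ -1.1  -45.68   9.4 ] t 4.3 tilt [0.004 0.002]
```

```bash
python3 -m handwheel '[[0,0,-1,0,0],[0,-0.1,-2,0,0],[0,-0.1,-3,0,0],[0,-0.1,-3,0,0],[0,-0.1,-3,0,0],[0,-0.1,-3,0,0],[0,-0.1,-3,0,0],[0,-0.1,-3,0,0],[0,-0.1,-3,0,0],[0,-0.1,-3,0,0],[0,-0.1,-3,0,0],[0,-0.1,-3,0,0],[0,-0.1,-3,0,0],[0,0,-3,0,0],[0,0,-3,0,0],[0,0,-2.2,0,0],[0,0,-1.5,0,0],[0,0,0,0,0],[0,0,0,0,0]]'; python3 -c "
from h import *
go(441,-352,41,1.485)"
```

```text
time_s: 6.2
tcp_pos: [440.4, -351.8, 131.9]
ee_rot: [[-0.996, 0.086, -0.001], [0.086, 0.996, 0.001], [0.001, 0.001, -1.0]]
force: [-0.5, 0.8, -0.8]
finger_gap: 0.469
grasp_force: 15.0
turn -0.0 cm [-0.06 -0.02  9.09] t 6.2 tilt [-0.001  0.001]
```

```bash
python3 -m handwheel '[[0,0,0,2,0],[0,0,0,2.5,0],[0,0,0,2.5,0],[0,0,0,1.0,0],[0,0,0,0.5,0],[0,0,0,0.3,0],[0,0,0,0.3,0],[0,0,0,0.1,0],[0,0,0,0,0],[0.6,0,0,0,0],[1,0,0,0,0],[1,0,0,0,0],[1,0,0,0,0],[1,0,0,0,0],[1,0,0,-1,0],[1,0,0,-3,0],[1,0,0,-3,0],[1,0,0,-3,0],[1,0,0,-2,0],[1,0,0,0,0]]'; python3 -c "
from h import *
go(556,90,160,1.485)"
```

```text
time_s: 8.2
tcp_pos: [442.2, -353.8, 164.3]
ee_rot: [[-0.996, 0.086, 0.005], [0.086, 0.996, -0.003], [-0.005, -0.002, -1.0]]
force: [0.8, -0.1, 0.4]
finger_gap: 1.001
grasp_force: 0.0
turn -0.0 cm [-7.54 45.19  0.43] t 8.2 tilt [ 0.005 -0.003]
```

```bash
python3 -m handwheel '[[1,-0.5,2,0,0],[1,-0.5,3,0,0],[1,-0.5,3,0,0],[1,-0.5,3,0,0],[1,-0.5,3,0,0],[1,-0.5,3,0,0],[1,-0.5,3,0,0],[1,-0.5,3,0,0],[1,-0.5,3,0,0],[1,-0.5,3,0,0],[1,-0.5,3,0,0],[1,-0.5,3,0,0],[1,-0.5,3,0,0],[1,-0.5,3,0,0],[1,-0.5,3,0,0],[1,-0.1,1,0,0],[1,0,0,0,0],[1,0,0,0,0]]'; python3 -c "
from h import *
go(556,90,36,1.485)
im=viewer.get_image('scene'); cv2.imwrite('pics/s1.png',im[100:300,120:500,::-1])"
```

```text
time_s: 10.0
tcp_pos: [554.7, 87.7, 160.3]
ee_rot: [[-0.996, 0.087, -0.001], [0.087, 0.996, -0.001], [0.001, -0.001, -1.0]]
force: [0.3, 0.7, 0.0]
finger_gap: 1.002
grasp_force: 0.0
turn -0.001 cm [-0.11  0.24 12.43] t 10.0 tilt [-0.001 -0.001]
```

View pics/s1.png

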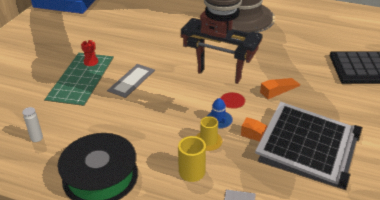

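The rook stands upright on the mat at crop (90,53), and its red dot at (233,100) is free. Next is the rocket.

```bash
python3 -m handwheel '[[1,-0.1,0.2,2.5,0],[1,0,0,2.5,0],[1,0,0,2.5,0],[1,0,0,2.5,0],[1,0,0,1.5,0],[1,0,0,0.9,0],[1,0,0,0,0],[0,0,0,0,0],[0,0,0,0,0],[0,0,0,0,0],[0,0,0,0,0],[0,0,0,0,0],[0,0,0,0,0],[0,0,0,0,0],[0,0,0,0,0],[0,0,0,0,0]]' 12; python3 -c "
from h import *
go(556,90,36,1.485)"
```

```text
time_s: 11.65
tcp_pos: [556.8, 91.0, 37.5]
ee_rot: [[-0.996, 0.086, 0.001], [0.086, 0.996, 0.0], [-0.001, 0.0, -1.0]]
force: [-1.5, -1.5, 8.8]
finger_gap: 0.4
grasp_force: 15.6
turn -0.0 cm [ 0.07 -0.11  0.15] t 11.7 tilt [0.001 0.   ]
```

```bash
python3 -m handwheel '[[0,0,0,-1,0],[0,0,0,-2,0],[0,0,0,-2.5,0],[0,0,0,-2.5,0],[0,0,0,-1.5,0],[0,0,-1,0,0],[0,0.3,-2,0,0]]'; python3 -m handwheel '[[0,0,-3,0,0],[0,0,-3,0,0],[0,0,-3,0,0],[0,0,-3,0,0],[0,0,-3,0,0],[0,0,-3,0,0],[0,0,-3,0,0],[0,0,-3,0,0],[0,0,-3,0,0],[0,0,-3,0,0],[0,0,-3,0,0],[0,0,-3,0,0],[0,0,-2,0,0],[0,0,-1.5,0,0],[0,0,-0.8,0,0],[0,0,0,0,0],[0,0,0,0,0]]'; python3 -c "
from h import *
go(515.5,-341,40,1.485)"
```

```text
time_s: 12.35
tcp_pos: [550.9, 62.3, 131.7]
ee_rot: [[-0.997, 0.083, 0.001], [0.083, 0.997, 0.001], [-0.001, 0.001, -1.0]]
force: [-0.5, -0.3, -0.4]
finger_gap: 0.4
grasp_force: 14.5
time_s: 14.05
tcp_pos: [516.3, -339.0, 131.3]
ee_rot: [[-0.996, 0.085, -0.0], [0.085, 0.996, 0.001], [0.0, 0.001, -1.0]]
force: [0.3, 0.5, 0.2]
finger_gap: 0.403
grasp_force: 14.5
turn 0.001 cm [ 0.07 -0.21  9.13] t 14.1 tilt [-0.     0.001]
```

```bash
python3 -m handwheel '[[0,0,-0.2,2,0],[0,0,0,2.5,0],[0,0,0,2.5,0],[0,0,0,1.0,0],[0,0,0,0.5,0],[0,0,0,0.3,0],[0,0,0,0.3,0],[0,0,0,0.1,0],[0,0,0,0,0],[0.5,0,0,0,0],[1,0,0,0,0],[1,0,0,0,0],[1,0,0,0,0],[1,0,0,0,0],[1,0,0,-1,0],[1,0,0,-3,0],[1,0,0,-3,0],[1,0,0,-3,0],[1,0,0,-2,0],[1,0,0,0,0]]'; python3 -c "
from h import *
go(637,90,160,1.485)"
```

```text
time_s: 16.05
tcp_pos: [517.5, -343.0, 163.3]
ee_rot: [[-0.996, 0.086, 0.005], [0.086, 0.996, -0.002], [-0.005, -0.002, -1.0]]
force: [-0.1, 0.7, -0.1]
finger_gap: 1.001
grasp_force: 0.0
turn -0.0 cm [-8.2  44.16  0.33] t 16.1 tilt [ 0.005 -0.002]
```

```bash
python3 -m handwheel '[[1,-0.6,2,0,0],[1,-0.6,3,0,0],[1,-0.6,3,0,0],[1,-0.6,3,0,0],[1,-0.6,3,0,0],[1,-0.6,3,0,0],[1,-0.6,3,0,0],[1,-0.6,3,0,0],[1,-0.6,3,0,0],[1,-0.6,3,0,0],[1,-0.6,3,0,0],[1,-0.6,3,0,0],[1,-0.6,3,0,0],[1,-0.5,3,0,0],[1,0,2,0,0],[1,0,1,0,0],[1,0,0,0,0],[1,0,0,0,0]]'; python3 -c "
from h import *
go(638,90,37,1.485)
im=viewer.get_image('scene'); cv2.imwrite('pics/s2.png',im[100:300,120:500,::-1])
im=viewer.get_image('top'); cv2.imwrite('pics/t2.png',im[:,:,::-1])"
```

```text
time_s: 17.85
tcp_pos: [636.1, 87.9, 159.3]
ee_rot: [[-0.996, 0.087, -0.001], [0.087, 0.996, -0.001], [0.001, -0.001, -1.0]]
force: [-0.1, -0.5, 1.0]
finger_gap: 0.995
grasp_force: 0.0
turn -0.001 cm [-0.17  0.23 12.23] t 17.9 tilt [-0.001 -0.001]
```

View pics/s2.png

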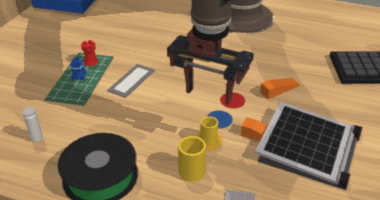

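The rook at crop (90,53) and the rocket at (78,68) stand on the mat. Next is the small cup at (209,130).

```bash
python3 -m handwheel '[[1,-0.1,0.2,2.5,0],[1,0,0,2.5,0],[1,0,0,2.5,0],[1,0,0,2.5,0],[1,0,0,1.5,0],[1,0,0,0.7,0],[1,0,0,0,0],[0,0,0,0,0],[0,0,0,0,0],[0,0,0,0,0],[0,0,0,0,0],[0,0,0,0,0],[0,0,0,0,0],[0,0,0,0,0],[0,0,0,0,0],[0,0,0,0,0]]' 12; python3 -c "
from h import *
go(590,-330,160,1.485)"
```

```text
time_s: 19.55
tcp_pos: [637.7, 91.2, 37.8]
ee_rot: [[-0.996, 0.086, 0.0], [0.086, 0.996, 0.0], [-0.0, 0.0, -1.0]]
force: [-0.7, 0.1, 2.6]
finger_gap: 0.494
grasp_force: 12.0
turn -0.0 cm [  1.14 -42.38 -12.22] t 19.6 tilt [0. 0.]
```

```bash
python3 -m handwheel '[[0,0,0,-1,0],[0,0,0,-2,0],[0,0,0,-2.5,0],[0,0,0,-2.5,0],[0,0,0,-1.5,0],[0,0,-1,0,0],[0,0.3,-2,0,0]]'; python3 -m handwheel '[[0,0.3,-3,0,0],[0,0.3,-3,0,0],[0,0.2,-3,0,0],[0,0,-3,0,0],[0,0,-3,0,0],[0,0,-3,0,0],[0,0,-3,0,0],[0,0,-3,0,0],[0,0,-3,0,0],[0,0,-3,0,0],[0,0,-3,0,0],[0,0,-3,0,0],[0,0,-2,0,0],[0,0,-1,0,0],[0,0,-0.3,0,0],[0,0,0,0,0],[0,0,0,0,0]]'; python3 -c "
from h import *
go(590,-330,40,1.485)"
```

```text
time_s: 20.25
tcp_pos: [631.7, 62.2, 132.1]
ee_rot: [[-0.997, 0.083, -0.0], [0.083, 0.997, 0.001], [0.0, 0.001, -1.0]]
force: [-0.4, 0.1, -0.7]
finger_gap: 0.494
grasp_force: 12.0
time_s: 21.95
tcp_pos: [590.9, -327.5, 132.4]
ee_rot: [[-0.996, 0.084, 0.0], [0.084, 0.996, 0.001], [0.0, 0.001, -1.0]]
force: [-0.4, -0.4, -0.8]
finger_gap: 0.489
grasp_force: 12.0
turn 0.002 cm [ 0.07 -0.25  9.24] t 21.9 tilt [0.    0.001]
```

```bash
python3 -m handwheel '[[0,0,-0.2,2,0],[0,0,0,2.5,0],[0,0,0,2.5,0],[0,0,0,1.0,0],[0,0,0,0.5,0],[0,0,0,0.3,0],[0,0,0,0.3,0],[0,0,0,0.1,0],[0,0,0,0,0],[0.5,0,0,0,0],[1,0,0,0,0],[1,0,0,0,0],[1,0,0,0,0],[1,0,0,0,0],[1,0,0,-1,0],[1,0,0,-3,0],[1,0,0,-3,0],[1,0,0,-3,0],[1,0,0,-2,0],[1,0,0,0,0]]'
python3 - <<'E'
from h import *
im=viewer.get_image('top'); cv2.imwrite('pics/t3.png',im[:,:,::-1])
for col in('red','blue','yellow','orange'):
    for c in blobs(im,col,smin=130):
        if col!='orange': print(col,np.round(c.mean((0,1))),*rect('top',c,0))
        else: print(col,np.round(c.mean((0,1))),*rect('top',c,34),cast('top',cv2.boxPoints(cv2.minAreaRect(c)),34).round(1).tolist())
cv2.imwrite('pics/c3.png',cv2.resize(im[150:290,230:500,::-1],(800,415),interpolation=cv2.INTER_CUBIC))
go(579.7,174.5,120,-0.086)
E
```

```text
time_s: 23.95
tcp_pos: [591.8, -332.4, 165.0]
ee_rot: [[-0.996, 0.086, 0.006], [0.086, 0.996, -0.003], [-0.006, -0.002, -1.0]]
force: [0.6, 0.2, -0.9]
finger_gap: 0.997
grasp_force: 0.0
red [476. 255.] [ 438.8 -367.9] [68.9 43.7] 1.549
red [293. 247.] [469.1 104.3] [66.9 66.5] 1.559
blue [473. 223.] [ 521.5 -366.7] [35.  35.2] 2.804
blue [297. 213.] [556.1  92.6] [64.6 62.3] 0.773
yellow [463. 198.] [ 586.6 -342. ] [60.3 36.3] 1.215
yellow [297. 181.] [640.8  90. ] [63.  63.8] 3.13
yellow [297. 134.] [766.6  91.8] [64.2 85.5] 3.13
orange [249. 284.] [378.4 212.5] [ 39.  115.5] 2.481 [[344.2, 263.7], [435.9, 192.6], [412.2, 161.5], [320.9, 232.5]]
orange [258. 203.] [581.  188.3] [61.4 39.4] 1.489 [[563.8, 220.2], [603.2, 217.9], [598.1, 156.6], [558.8, 159.2]]
turn 1.571 cm [50.34 -5.47  4.27] t 24.0 tilt [ 0.003 -0.001]
```

View pics/c3.png

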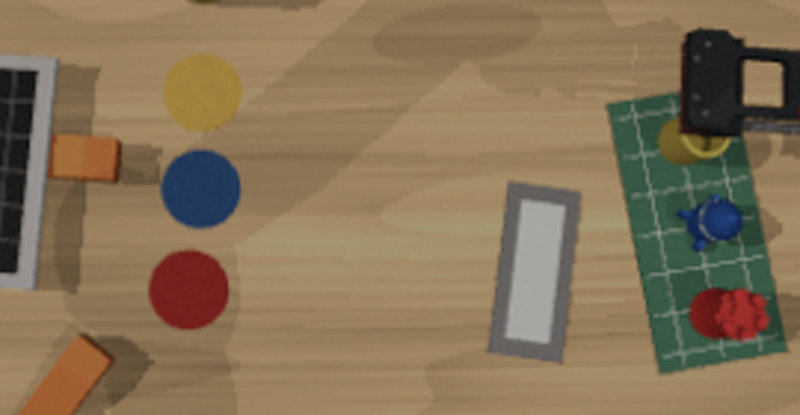

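All three models stand on the mat, at crop (705,140), (715,220) and (740,313). The dots are free. The wedge's grip block is at (85,158).

```bash
python3 -m handwheel '[[1,0,0,0,0.143],[1,0,0,0,0.143],[1,0,0,0,0.143],[1,0,0,0,0.143],[1,0,0,0,0.143],[1,0,0,0,0.143],[1,0,0,0,0.143],[1,0,0,0,0.143],[1,0,0,0,0.143],[1,0,0,0,0.143],[1,0,0,0,0.141],[1,0,0,0,0]]' 40; python3 -c "
from h import *
go(581,177,120,-0.086)"
```

```text
time_s: 25.2
tcp_pos: [589.7, -330.7, 159.1]
ee_rot: [[0.088, 0.996, -0.002], [0.996, -0.088, 0.0], [0.0, -0.002, -1.0]]
force: [-0.6, -0.3, -0.1]
finger_gap: 1.003
grasp_force: 0.0
turn -0.002 cm [50.51 -5.23  3.91] t 25.2 tilt [-0.002  0.   ]
```

```bash
python3 -m handwheel '[[1,2,-0.3,0,0],[1,3,-0.3,0,0],[1,3,-0.3,0,0],[1,3,-0.3,0,0],[1,3,-0.3,0,0],[1,3,-0.3,0,0],[1,3,-0.3,0,0],[1,3,-0.3,0,0],[1,3,-0.3,0,0],[1,3,-0.3,0,0],[1,3,-0.3,0,0],[1,3,-0.3,0,0],[1,3,-0.3,0,0],[1,3,-0.3,0,0],[1,3,-0.3,0.5,0],[1,3,-0.3,0.5,0],[1,2,-0.2,1,0],[1,1.5,-0.2,1,0],[1,0,0,1,0],[1,0,0,0,0]]'; python3 -c "
from h import *
go(581,177,25,-0.086)"
```

```text
time_s: 27.2
tcp_pos: [580.8, 174.8, 118.7]
ee_rot: [[0.086, 0.996, -0.003], [0.996, -0.086, -0.002], [-0.002, -0.002, -1.0]]
force: [0.4, -1.0, -0.2]
finger_gap: 1.001
grasp_force: 0.0
turn 0.0 cm [0.22 0.   9.37] t 27.2 tilt [-0.003 -0.002]
```

```bash
python3 -m handwheel '[[1,0.1,0,2,0],[1,0,0,2.5,0],[1,0,0,2.5,0],[1,0,0,1.5,0],[1,0,0,0.7,0],[1,0,0,0,0],[1,0,0,0,0],[0,0,0,0,0],[0,0,0,0,0],[0,0,0,0,0],[0,0,0,0,0],[0,0,0,0,0],[0,0,0,0,0],[0,0,0,0,0],[0,0,0,0,0],[0,0,0,0,0]]' 40
```

```text
time_s: 28.8
tcp_pos: [581.0, 177.1, 28.5]
ee_rot: [[0.086, 0.996, -0.002], [0.996, -0.086, -0.0], [-0.0, -0.002, -1.0]]
force: [-5.2, -1.7, 3.7]
finger_gap: 0.408
grasp_force: 39.9
```

```bash
python3 -m handwheel '[[0,-0.1,0,0,0],[0,-0.2,0,0,0],[0,-0.2,0,0,0],[0,-0.2,0,0,0],[0,-0.2,0,0,0],[0,-0.2,0,0,0],[0,-0.2,0,0,0],[0,-0.2,0,0,0],[0,-0.2,0,0,0],[0,-0.2,0,0,0],[0,-0.2,0,0,0],[0,-0.2,0,0,0],[0,-0.2,0,0,0],[0,-0.2,0,0,0],[0,-0.2,0,0,0]]'; python3 -m handwheel '[[0,-0.2,0,0,0],[0,-0.2,0,0,0],[0,-0.2,0,0,0],[0,-0.2,0,0,0],[0,-0.2,0,0,0],[0,-0.2,0,0,0],[0,-0.2,0,0,0],[0,-0.2,0,0,0],[0,-0.2,0,0,0],[0,-0.2,0,0,0],[0,-0.2,0,0,0],[0,-0.2,0,0,0],[0,-0.2,0,0,0],[0,-0.2,0,0,0],[0,-0.2,0,0,0],[0,0,0,0,0]]'; python3 -c "
from h import *
im=viewer.get_image('scene'); cv2.imwrite('pics/s4.png',cv2.resize(im[150:300,280:500,::-1],None,fx=3,fy=3))"
```

```text
time_s: 30.3
tcp_pos: [579.4, 148.2, 28.7]
ee_rot: [[0.086, 0.996, 0.0], [0.996, -0.086, 0.0], [0.0, 0.0, -1.0]]
force: [-0.2, 1.7, -3.7]
finger_gap: 0.409
grasp_force: 39.9
time_s: 31.9
tcp_pos: [576.8, 118.1, 28.7]
ee_rot: [[0.086, 0.996, 0.0], [0.996, -0.086, -0.0], [-0.0, 0.0, -1.0]]
force: [0.3, -0.6, -0.6]
finger_gap: 0.41
grasp_force: 39.9
```

View pics/s4.png

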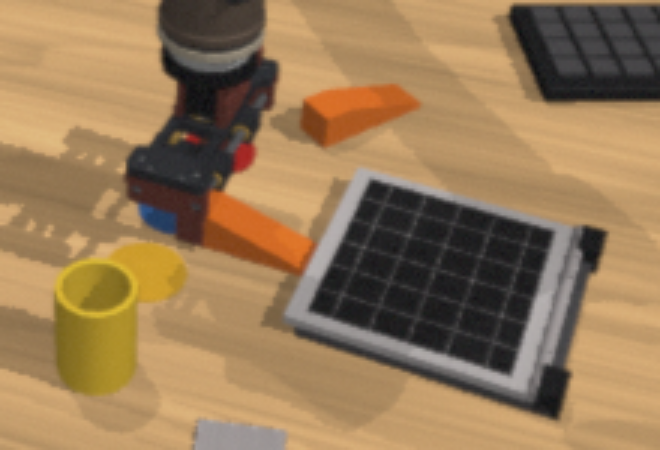

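The plate lies flat and the wedge is almost fully out, its thin tip at crop (303,265) by the plate's edge.

```bash
python3 -m handwheel '[[0,-0.3,0,0,0],[0,-0.4,0,0,0],[0,-0.5,0,0,0],[0,-0.5,0,0,0],[0,-0.5,0,0,0],[0,-0.3,0,0,0],[0,0,0,0,0],[0,0,0,-0.5,0],[0,0,0,-1.5,0],[0,0,0,-2.5,0],[0,0,0,-2.5,0],[0,0,0,-1.5,0],[0,0,0,0,0]]';python3 - <<'E'
from h import *
print(cast('scene',[(280+315/3,150+245/3),(280+303/3,150+270/3)],6))
im=cv2.imread('pics/top0.png')[:,:,::-1]
h=cv2.cvtColor(im[205:280,390:432],cv2.COLOR_RGB2HSV); m=((h[...,1]<60)).astype(np.uint8)
cs,_=cv2.findContours(m,0,1); print('plate',*rect('top',max(cs,key=cv2.contourArea)+np.array([390,205]),3))
go(523.5,-203.3,110,1.43)
E
```

```text
time_s: 33.25
tcp_pos: [576.1, 94.0, 116.3]
ee_rot: [[0.086, 0.996, 0.004], [0.996, -0.086, 0.002], [0.002, 0.004, -1.0]]
force: [-0.0, -0.7, -0.7]
finger_gap: 0.407
grasp_force: 39.9
[[571.04412723 218.58649962]
 [603.6619533  215.96391415]]
plate [ 478.9 -196.7] [ 63.7 149. ] 2.985
turn -1.516 cm [  1.03 -30.18   0.63] t 33.2 tilt [0.004 0.002]
```

```bash
python3 -m handwheel '[[0,0,0,0,-0.07],[0,0,0,0,-0.13],[0,0,0,0,-0.13],[0,0,0,0,-0.13],[0,0,0,0,-0.13],[0,0,0,0,-0.13],[0,0,0,0,-0.13],[0,0,0,0,-0.13],[0,0,0,0,-0.13],[0,0,0,0,-0.13],[0,0,0,0,-0.13],[0,0,0,0,-0.10],[0,0,0,0,-0.06],[0,0,0,0,0]]'; python3 -c "
from h import *
go(521.9,-203.5,112,1.414)"
```

```text
time_s: 34.65
tcp_pos: [574.1, 93.6, 112.8]
ee_rot: [[-0.992, 0.126, -0.001], [0.126, 0.992, 0.0], [0.001, -0.0, -1.0]]
force: [-0.3, -0.5, -0.2]
finger_gap: 0.407
grasp_force: 39.9
turn 0.031 cm [  0.52 -30.16   0.08] t 34.6 tilt [-0.001  0.   ]
```

```bash
python3 -m handwheel '[[0,0,-1,0,0.03],[0,0,-2,0,0],[0,0.1,-3,0,0],[0,0.1,-3,0,0],[0,0.1,-3,0,0],[0,0.1,-3,0,0],[0,0.1,-3,0,0],[0,0,-3,0,0],[0,0,-3,0,0],[0,0,-3,0,0],[0,0,-2,0,0],[0,0,-1.2,0,0],[0,0,0,0,0],[0,0,0,0,0],[0,0,0,0,0]]'; python3 -c "
from h import *
go(521.9,-203.5,32,1.414)"
```

```text
time_s: 36.15
tcp_pos: [523.2, -202.4, 113.5]
ee_rot: [[-0.988, 0.155, -0.0], [0.155, 0.988, 0.001], [0.0, 0.001, -1.0]]
force: [-0.9, 0.3, -1.2]
finger_gap: 0.408
grasp_force: 39.9
turn 0.001 cm [ 0.11 -0.13  8.15] t 36.1 tilt [-0.     0.001]
```

```bash
python3 -m handwheel '[[0,0.1,-0.1,2,0],[0,0,0,2.5,0],[0,0,0,2,0],[0,0,0,0.8,0],[0,0,0,0.5,0],[0,0,0,0.3,0],[0,0,0,0.1,0],[0,0,0,0,0],[0,0,0,0,0],[0.6,0,0,0,0],[1,0,0,0,0],[1,0,0,0,0],[1,0,0,0,0],[1,0,0,0,0],[1,0,0,-1,0],[1,0,0,-3,0],[1,0,0,-3,0],[1,0,0,-3,0],[1,0,0,-3,0],[1,0,0,0,0]]'
python3 - <<'E'
from h import *
im=viewer.get_image('scene'); cv2.imwrite('pics/s5.png',cv2.resize(im[130:250,150:300,::-1],None,fx=4,fy=4))
im=viewer.get_image('top')
for c in blobs(im,'orange',smin=130): print(np.round(c.mean((0,1))),*rect('top',c,15))
cv2.imwrite('pics/c5.png',cv2.resize(im[170:290,380:500,::-1],(600,600),interpolation=cv2.INTER_CUBIC))
E
```

```text
time_s: 38.15
tcp_pos: [523.8, -205.9, 166.3]
ee_rot: [[-0.988, 0.157, 0.007], [0.157, 0.988, -0.002], [-0.007, -0.001, -1.0]]
force: [0.3, 0.9, 0.6]
finger_gap: 0.997
grasp_force: 0.0
[249. 284.] [376.8 216.2] [ 39.4 117.7] 2.474
[412. 246.] [ 468.5 -197.3] [41.5 96.3] 2.938
```

View pics/s5.png

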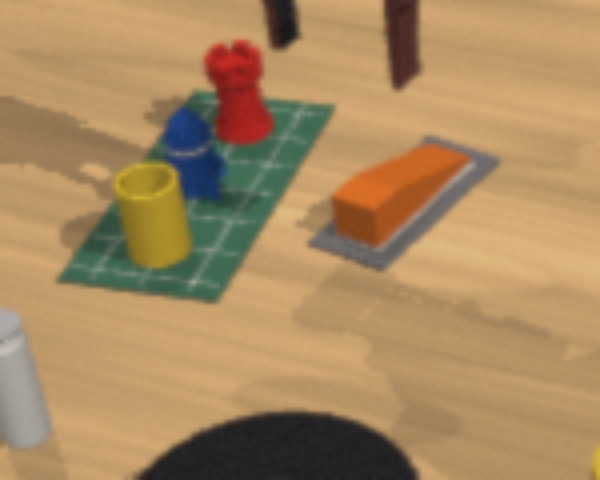

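View pics/c5.png

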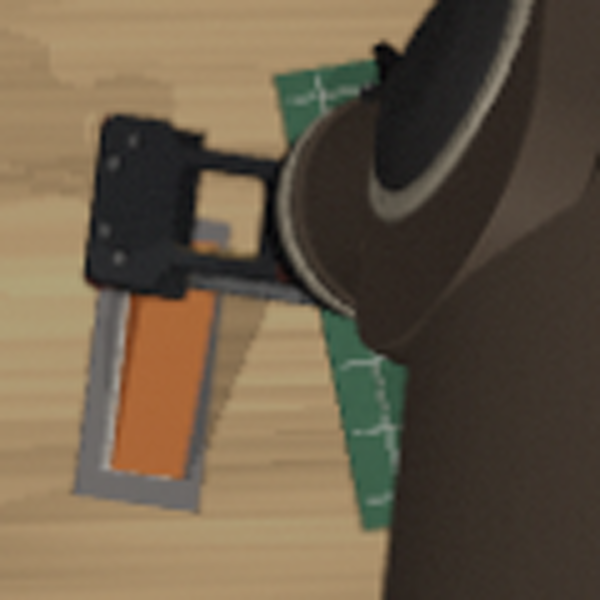

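The wedge lies on its plate with a thin white strip showing on one side. I'll compute its offset from the thin-end corners at crop (110,470) and (183,478) of the top picture.

Run:
```python
from h import *
q=cast('top',[(380+110/5-.4,170+470/5-.4),(380+183/5-.4,170+478/5-.4)],9); t=q.mean(0); print(q,t)
u=np.array([np.cos(2.985),np.sin(2.985)]); n=np.array([-u[1],u[0]]); d=t-[478.9,-196.7]; print('tip along',d@u,'across',d@n)
b=cast('scene',[(150+333/4,130+197/4),(150+385/4,130+207/4)],37); t=b.mean(0); d=t-[478.9,-196.7]; print('rear along',d@u,'across',d@n,b)
go(441,-352,160,1.485)
```

```text
[[ 422.63069642 -171.47142431]
 [ 417.85875265 -208.60404739]] [ 420.24472454 -190.03773585]
tip along 58.97659636365237 across 2.5667459550810294
rear along -59.21813700975418 across -6.700072365027808 [[ 539.34988195 -218.69816645]
 [ 537.52705262 -179.93619465]]
turn -0.071 cm [  6.81 -15.36   0.27] t 38.2 tilt [ 0.002 -0.   ]
```

Across offset is about -2 mm and along about 0 mm, well inside tolerance. Next the models go back, rook first.

```bash
python3 -m handwheel '[[1,0.6,-1.5,0,-0.071],[1,0.6,-1.5,0,0],[1,0.6,-1.5,0,0],[1,0.6,-1.5,0,0],[1,0.7,-1.5,0,0],[1,0.7,-1.5,0,0],[1,0.7,-1.5,0,0],[1,0.7,-1.5,0,0],[1,0.7,-1.5,0,0],[1,0.7,-1.5,0,0],[1,0,0,0,0],[1,0,0,0,0],[1,0,0,0,0]]' 15; python3 -c "
from h import *
go(441,-352,40.5,1.485)"
```

```text
time_s: 39.55
tcp_pos: [442.5, -346.8, 161.1]
ee_rot: [[-0.996, 0.085, -0.001], [0.085, 0.996, 0.001], [0.001, 0.001, -1.0]]
force: [-0.2, -0.6, -0.2]
finger_gap: 1.001
grasp_force: 0.0
turn 0.001 cm [ 0.11 -0.53 12.06] t 39.5 tilt [-0.001  0.001]
```

```bash
python3 -m handwheel '[[1,0.1,-0.5,2,0],[1,0,0,2.5,0],[1,0,0,2.5,0],[1,0,0,2.5,0],[1,0,0,1.5,0],[1,0,0,1,0],[1,0,0,0,0],[0,0,0,0,0],[0,0,0,0,0],[0,0,0,0,0],[0,0,0,0,0],[0,0,0,0,0],[0,0,0,0,0],[0,0,0,0,0],[0,0,0,0,0],[0,0,0,-1,0],[0,0,0,-2.5,0],[0,0,0,-2.5,0],[0,0,0,-2.5,0],[0,0,0,-1,0]]' 15; python3 -c "
from h import *
go(469,104.3,37.5,1.485)"
```

```text
time_s: 41.55
tcp_pos: [441.4, -353.7, 139.3]
ee_rot: [[-0.996, 0.086, 0.003], [0.086, 0.996, -0.002], [-0.003, -0.002, -1.0]]
force: [0.3, 0.0, -0.6]
finger_gap: 0.469
grasp_force: 15.0
turn -0.0 cm [ 1.17 45.87 10.18] t 41.5 tilt [ 0.003 -0.002]
```

```bash
python3 -m handwheel '[[0,0.1,1,0,0],[0,0.1,2,0,0],[0,0.1,3,0,0],[0,0.1,3,0,0],[0,0.1,3,0,0],[0,0.1,3,0,0],[0,0.1,3,0,0],[0,0.1,3,0,0],[0,0.1,3,0,0],[0,0.1,3,0,0],[0,0.1,3,0,0],[0,0,3,0,0],[0,0,3,0,0],[0,0,3,0,0],[0,0,3,0,0],[0,0,2.3,0,0],[0,0,1.5,0,0],[0,0,0,0,0],[0,0,0,0,0]]'; python3 -c "
from h import *
go(469,104.3,37.5,1.485)"
```

```text
time_s: 43.45
tcp_pos: [467.9, 104.0, 135.7]
ee_rot: [[-0.996, 0.085, -0.002], [0.085, 0.996, -0.001], [0.002, -0.001, -1.0]]
force: [-0.1, -0.6, -1.1]
finger_gap: 0.472
grasp_force: 15.0
turn 0.001 cm [-0.11  0.04  9.82] t 43.5 tilt [-0.002 -0.001]
```

```bash
python3 -m handwheel '[[0,-0.1,0,2,0],[0,0,0,2.5,0],[0,0,0,2.5,0],[0,0,0,1.4,0],[0,0,0,0.6,0],[0,0,0,0.4,0],[0,0,0,0.3,0],[0,0,0,0.1,0],[0,0,0,0,0],[0.6,0,0,0,0],[1,0,0,0,0],[1,0,0,0,0],[1,0,0,0,0],[1,0,0,0,0],[1,0,0,-1,0],[1,0,0,-3,0],[1,0,0,-3,0],[1,0,0,-3,0],[1,0,0,-2,0],[1,0,0,0,0]]'; python3 -c "
from h import *
go(515.5,-341,160,1.485)"
```

```text
time_s: 45.45
tcp_pos: [471.6, 104.6, 161.9]
ee_rot: [[-0.996, 0.086, 0.005], [0.086, 0.996, 0.002], [-0.005, 0.003, -1.0]]
force: [1.2, 0.1, -0.6]
finger_gap: 1.0
grasp_force: 0.0
turn -0.0 cm [ -8.19 -44.02   0.19] t 45.5 tilt [0.005 0.002]
```

```bash
python3 -m handwheel '[[1,-0.6,-2,0,0],[1,-0.6,-3,0,0],[1,-0.6,-3,0,0],[1,-0.6,-3,0,0],[1,-0.6,-3,0,0],[1,-0.6,-3,0,0],[1,-0.6,-3,0,0],[1,-0.6,-3,0,0],[1,-0.6,-3,0,0],[1,-0.6,-3,0,0],[1,-0.6,-3,0,0],[1,-0.6,-3,0,0],[1,-0.6,-3,0,0],[1,-0.6,-3,0,0],[1,0,-2,0,0],[1,0,-1,0,0],[1,0,0,0,0],[1,0,0,0,0],[1,0,0,0,0]]' 12; python3 -c "
from h import *
go(515.5,-341,39.5,1.485)"
```

```text
time_s: 47.35
tcp_pos: [516.4, -339.7, 158.5]
ee_rot: [[-0.996, 0.084, -0.0], [0.084, 0.996, 0.001], [0.0, 0.001, -1.0]]
force: [-0.0, -0.3, 0.5]
finger_gap: 0.998
grasp_force: 0.0
turn 0.002 cm [ 0.07 -0.14 11.9 ] t 47.4 tilt [-0.     0.001]
```

```bash
python3 -m handwheel '[[1,0,-0.1,2,0],[1,0,0,2.5,0],[1,0,0,2.5,0],[1,0,0,2.5,0],[1,0,0,1.5,0],[1,0,0,0.9,0],[1,0,0,0,0],[0,0,0,0,0],[0,0,0,0,0],[0,0,0,0,0],[0,0,0,0,0],[0,0,0,0,0],[0,0,0,0,0],[0,0,0,0,0],[0,0,0,0,0],[0,0,0,-1,0],[0,0,0,-2.5,0],[0,0,0,-2.5,0],[0,0,0,-2.5,0],[0,0,0,-1,0]]' 12; python3 -c "
from h import *
go(556.1,92.6,36.5,1.485)"
```

```text
time_s: 49.35
tcp_pos: [516.7, -342.5, 137.2]
ee_rot: [[-0.996, 0.085, 0.003], [0.085, 0.996, -0.001], [-0.003, -0.001, -1.0]]
force: [0.6, -0.4, -0.3]
finger_gap: 0.459
grasp_force: 19.1
turn 0.0 cm [-0.19 43.69 10.07] t 49.4 tilt [ 0.003 -0.001]
```

The opening is 40 mm where it was 35 mm before, so I'll check the grasp.

```bash
python3 -c "
from h import *
im=viewer.get_image('scene'); cv2.imwrite('pics/s6.png',cv2.resize(im[90:230,140:290,::-1],None,fx=4,fy=4,interpolation=cv2.INTER_CUBIC))"
```

```text
(no output)
```

View pics/s6.png

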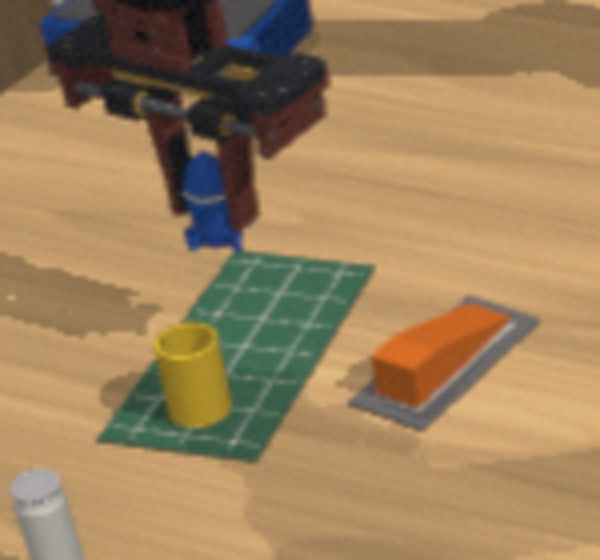

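The rocket hangs upright between the fingers at crop (207,200), probably gripped on the fins. Carry on.

```bash
python3 -m handwheel '[[0,-0.1,1,0,0],[0,-0.1,2,0,0],[0,0,3,0,0],[0,0,3,0,0],[0,0,3,0,0],[0,0,3,0,0],[0,0,3,0,0],[0,0,3,0,0],[0,0,3,0,0],[0,0,3,0,0],[0,0,3,0,0],[0,0,3,0,0],[0,0,3,0,0],[0,0,3,0,0],[0,0,2,0,0],[0,0,1.5,0,0],[0,0,0.9,0,0],[0,0,0,0,0],[0,0,0,0,0],[0,0,0,0,0]]'; python3 -c "
from h import *
go(556.1,92.6,36.5,1.485)"
```

```text
time_s: 51.4
tcp_pos: [555.0, 88.5, 134.6]
ee_rot: [[-0.996, 0.087, -0.0], [0.087, 0.996, -0.001], [0.0, -0.001, -1.0]]
force: [-0.4, -0.7, -1.5]
finger_gap: 0.455
grasp_force: 19.1
turn -0.002 cm [-0.07  0.42  9.81] t 51.4 tilt [-0.    -0.001]
```

```bash
python3 -m handwheel '[[0,-0.1,0.4,2,0],[0,0,0,2.5,0],[0,0,0,2.5,0],[0,0,0,1.4,0],[0,0,0,0.6,0],[0,0,0,0.4,0],[0,0,0,0.2,0],[0,0,0,0.2,0],[0,0,0,0,0]]'; python3 -m handwheel '[[0.5,0,0,0,0],[0.6,0,0,0,0],[1,0,0,0,0],[1,0,0,0,0],[1,0,0,0,0],[1,0,0,0,0],[1,0,0,-1,0],[1,0,0,-3,0],[1,0,0,-3,0],[1,0,0,-3,0],[1,0,0,-2,0],[1,0,0,0,0]]'; python3 -c "
from h import *
go(590,-330,160,1.485)"
```

```text
time_s: 52.3
tcp_pos: [556.9, 93.9, 37.5]
ee_rot: [[-0.996, 0.086, 0.001], [0.086, 0.996, 0.0], [-0.001, 0.001, -1.0]]
force: [-1.2, -0.8, 2.0]
finger_gap: 0.458
grasp_force: 19.4
time_s: 53.5
tcp_pos: [558.1, 94.0, 160.3]
ee_rot: [[-0.996, 0.086, 0.005], [0.086, 0.996, 0.002], [-0.005, 0.002, -1.0]]
force: [0.4, 0.3, 0.6]
finger_gap: 1.003
grasp_force: 0.0
turn -0.0 cm [-6.810e+00 -4.197e+01  3.000e-02] t 53.5 tilt [0.005 0.002]
```

```bash
python3 -m handwheel '[[1,-0.5,-1.8,0,0],[1,-0.5,-3,0,0],[1,-0.5,-3,0,0],[1,-0.5,-3,0,0],[1,-0.5,-3,0,0],[1,-0.5,-3,0,0],[1,-0.5,-3,0,0],[1,-0.5,-3,0,0],[1,-0.5,-3,0,0],[1,-0.5,-3,0,0],[1,-0.5,-3,0,0],[1,-0.5,-3,0,0],[1,-0.5,-3,0,0],[1,-0.5,-3,0,0],[1,0,-1,0,0],[1,0,0,0,0],[1,0,0,0,0],[1,0,0,0,0],[1,0,0,0,0]]' 12; python3 -c "
from h import *
go(590.5,-330.5,40.5,1.485)"
```

```text
time_s: 55.4
tcp_pos: [590.8, -326.9, 156.7]
ee_rot: [[-0.997, 0.084, 0.0], [0.084, 0.997, 0.001], [-0.0, 0.001, -1.0]]
force: [-0.4, -0.5, -0.5]
finger_gap: 0.996
grasp_force: 0.0
turn 0.002 cm [ 0.   -0.36 11.62] t 55.4 tilt [0.    0.001]
```

```bash
python3 -m handwheel '[[1,0,-0.3,2,0],[1,0,0,2.5,0],[1,0,0,2.5,0],[1,0,0,2.5,0],[1,0,0,1.3,0],[1,0,0,0.8,0],[1,0,0,0,0],[0,0,0,0,0],[0,0,0,0,0],[0,0,0,0,0],[0,0,0,0,0],[0,0,0,0,0],[0,0,0,0,0],[0,0,0,0,0],[0,0,0,0,0],[0,0,0,-1,0],[0,0,0,-2.5,0],[0,0,0,-2.5,0],[0,0,0,-2.5,0],[0,0,0,-1,0]]' 12; python3 -c "
from h import *
go(641,90,37.5,1.485)"
```

```text
time_s: 57.4
tcp_pos: [591.0, -332.4, 138.8]
ee_rot: [[-0.996, 0.086, 0.003], [0.086, 0.996, -0.002], [-0.004, -0.001, -1.0]]
force: [-0.1, -0.3, -0.7]
finger_gap: 0.494
grasp_force: 12.0
turn -0.0 cm [-1.36 42.52 10.13] t 57.4 tilt [ 0.003 -0.002]
```

```bash
python3 -m handwheel '[[0,-0.1,1,0,0],[0,-0.2,2,0,0],[0,-0.2,3,0,0],[0,-0.2,3,0,0],[0,-0.2,3,0,0],[0,-0.2,3,0,0],[0,-0.2,3,0,0],[0,-0.1,3,0,0],[0,-0.1,3,0,0],[0,-0.1,3,0,0],[0,0,3,0,0],[0,0,3,0,0],[0,0,3,0,0],[0,0,3,0,0],[0,0,2,0,0],[0,0,1.3,0,0],[0,0,0,0,0],[0,0,0,0,0],[0,0,0,0,0],[0,0,0,0,0]]'; python3 -c "
from h import *
go(641,90,37.5,1.485)"
```

```text
time_s: 59.4
tcp_pos: [642.3, 86.8, 135.7]
ee_rot: [[-0.996, 0.088, 0.0], [0.088, 0.996, -0.001], [-0.0, -0.001, -1.0]]
force: [0.4, 0.4, -1.9]
finger_gap: 0.493
grasp_force: 12.0
turn -0.002 cm [0.15 0.31 9.82] t 59.4 tilt [ 0.    -0.001]
```

Place the cup, then pull back and up so that the dots come into view.

```bash
python3 -m handwheel '[[0,0.1,0.3,2,0],[0,0,0,2.5,0],[0,0,0,2.5,0],[0,0,0,1.4,0],[0,0,0,0.6,0],[0,0,0,0.4,0],[0,0,0,0.2,0],[0,0,0,0.2,0],[0,0,0,0,0]]'; python3 -m handwheel '[[0.6,0,0,0,0],[1,0,0,0,0],[1,0,0,0,0],[1,0,0,0,0],[1,0,0,0,0],[1,0,0,-1,0],[1,0,0,-3,0],[1,0,0,-3,0],[1,0,0,-3,0],[1,0,0,-2,0],[1,0,-3,0,0],[1,0,-4,0,0],[1,0,-4,0,0],[1,0,-4,0,0],[1,0,-4,0,0],[1,0,-4,0,0],[1,0,-3,0,0],[1,0,-1,0,0],[1,0,0,0,0],[1,0,0,0,0]]'
python3 - <<'E'
from h import *
im=viewer.get_image('top')
for col in('red','blue','yellow','orange'):
    for c in blobs(im,col,smin=130): print(col,np.round(c.mean((0,1))),*rect('top',c,0))
cv2.imwrite('pics/c7.png',cv2.resize(im[140:290,150:450,::-1],(800,400),interpolation=cv2.INTER_CUBIC))
E
```

```text
time_s: 60.3
tcp_pos: [641.8, 91.6, 38.1]
ee_rot: [[-0.996, 0.086, 0.001], [0.086, 0.996, 0.0], [-0.001, 0.0, -1.0]]
force: [0.9, 0.1, -0.6]
finger_gap: 0.489
grasp_force: 12.0
time_s: 62.3
tcp_pos: [618.8, -175.6, 157.7]
ee_rot: [[-0.996, 0.084, 0.0], [0.084, 0.996, 0.001], [-0.0, 0.001, -1.0]]
force: [0.2, -0.1, 0.3]
finger_gap: 1.002
grasp_force: 0.0
red [293. 247.] [467.9 104.3] [66.9 63.9] 1.558
blue [591. 367.] [ 113.7 -659.9] [152.3 234.2] 1.659
blue [297. 213.] [556.1  92.6] [64.6 62.3] 0.773
yellow [298. 181.] [642.2  92.9] [59.1 67.2] 2.99
yellow [298. 135.] [766.6  91.8] [64.2 85.5] 3.13
orange [249. 284.] [375.7 219. ] [ 39.9 119.1] 2.472
orange [412. 240.] [ 480.4 -201.6] [ 40.8 121.3] 2.96
```

View pics/c7.png

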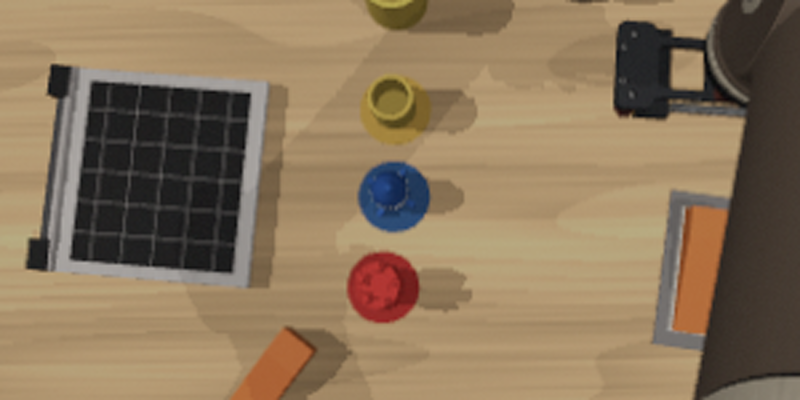

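The three models stand upright on their dots: cup rim (391,99), rocket nose (388,186), rook top (380,285). The plate is flat. I'll check the offsets, and the wedge at its own height.

Run:
```python
from h import *
for n,(u,v),z,d in [('cup',(391,99),60,(641,90)),('rocket',(388,186),68,(556.1,92.6)),('rook',(380,285),66,(469,104.3))]:
    p=cast('top',[(150+u*.375-.3,140+v*.375-.3)],z)[0]; print(n,p.round(1),(p-d).round(1))
s=robot.state(); print(s['time_s'],np.abs(s['joint_vel']).max())
```

```text
cup [640.4  90.3] [-0.6  0.3]
rocket [558.9  93.2] [2.8 0.6]
rook [469.7 101.2] [ 0.7 -3.1]
62.35 0.010360728602382165
```

All the models are within about 3 mm of their dots' centres, so I'm handing in.

```bash
python3 -m handwheel '[[1,0,0,0,0],[1,0,0,0,0],[1,0,0,0,0]]' | head -1; python3 -c "
from station import robot
print(robot.sign_off())"
```

```text
time_s: 62.65
the job is handed in; nothing more can be done
None
```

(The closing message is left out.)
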